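# Refit the return-spring cap on a bench drill head

### The job

The bench drill's head lies on its side on the bench and its quill return-spring cap is off: pick up the knurled steel cap, slip it keyway side down over the stud of the spring seat, and turn it until a keyway inside it drops over the seat's pin. Then push it fully home against its spring and keep holding it there: finish with the cap still in the gripper and pressed home, so that I can run the nut on. Leave the other things on the bench where they are.

Things in the scene. Friction and masses are not known exactly. Their poses are not given: they have to be found in the camera images.
- cap_mid (a point): Centre (half-way up) of the loose knurled steel return-spring cap: round, 56 mm across, 32 mm high, 0.16 to 0.26 kg, standing on the bench right way up (z up, this point 16 mm above the bench), about 40 mm or more free around it. A plain 13 mm stud hole runs through its middle.
- cap_under (a point): Centre of the cap's underside, 16 mm below cap_mid. Here are a round recess 28 mm across, 10 mm deep, and four blind keyways 90 degrees apart, each 11 mm wide, 10 mm deep, 14 to 24 mm from the axis, hidden by the outer skirt: not visible from above or the side, and no mark nor these x, y axes tells their angle.
- seat (a point): Centre of the spring seat's flat face on top of the grey drill head, 145 mm above the bench, z up. A steel boss 51 mm across, 15 mm proud of the casting, so fingertips may pass below the face. One flat-topped brass pin 6 mm across stands on it 19 mm from the axis, at any angle, top 8 mm above the face. Home: the cap's underside flat on this face, cap_mid 16 mm above it.
- stud_top (a point): Top of the threaded stud, 11 mm across, tapered over its last 6 mm, on the seat's axis, 41 mm above its face. On the stud the cap rides on the pin 8 mm above home until a keyway lies over the pin (within about 0.13 rad); then it is free to go down. A sprung plate round the stud meets it 7 mm above home and pushes up 1.3 N per mm, 9 N at home; let go, the cap rises 5 to 6 mm.
- oil_can: Red pump oil can with a brass spout, 68 mm across, 140 mm high, standing on the bench; origin under its centre. Leave alone.
- nut: Brass hexagon nut for the stud, on a steel washer, 23 mm across, 11 mm high; origin under its centre. Leave alone.
- spanner: Steel spanner lying flat, 190 mm long along its x axis; origin near its middle. Leave alone.
- screwdriver: Screwdriver lying flat, 200 mm long along its x axis; origin near its middle. Leave alone.
- brush: Bench brush lying flat, 220 mm long along its x axis; origin near its middle. Leave alone.
- finial: Turned brass finial casting, 60 mm across, 100 mm high, standing; origin under its centre. Leave alone.
- offcut: Dark wooden offcut 140 x 60 x 35 mm lying flat; origin under its centre. Leave alone.
Mind the look-alikes: they are no part of the job. What is shaped like the part that bears cap_mid but green or turquoise is not meant.

How it is judged:
By the outcome, as a careful person would: the job done as asked, in the order asked, and still so for the second after the job is handed in, while the arm keeps its last pose, push and grip.
It also fails if it takes over 54 s, if anything falls off the work surface, if the arm or the gripper's body presses on something with over 40 N, if the wrist force passes 120 N, or if a joint passes its speed limit or range.

### The arm

A 6-joint arm with a two-finger parallel gripper is mounted at the origin on the work surface. World frame = base frame: x ahead of the robot, y to its left, z up, the work surface at z = 0. Lengths are in mm, angles in rad, forces in N, time in s.
With the tool pointing down it reaches from about 350 to 875 mm from the base axis. Payload 4.2 kg.
Tool frame: the origin (TCP) lies at the very end of the fingers, on their centre line; the grasp point (between the pads) lies 19 mm behind it; z points along the fingers, y is the line along which they close (so a half turn about z gives the same grasp; the last joint's range is limited). The gripper opens to 85 mm and grips with 20 to 120 N. Pads are 22 mm wide; open, the fingers measure 114 mm over their backs; the gripper's body (76 mm by 85 mm) begins 54 mm behind the grasp point. The pads swing forward as they close: fully open they stand 13 mm farther back than shut.
Start: joints at [1.484, 0.385, 0.008, 0, -1.194, -0.259], TCP at [211.811, 587.993, 231.312] pointing down, gripper open.
Joint ranges: [-3.14, 3.14], [-1.21, 2.06], [-1.07, 1.41], [-3.16, 2.05], [-2.99, -0.16], [-3.1, 3.1]. Speed limits (rad/s): [2.79, 2.79, 3.14, 3.14, 3.14, 3.14].

### API

Orientations are given as a unit quaternion [x, y, z, w].
In Python, from bench import arm gives the robot as it stands.
- The arm moves only by the tool servo_tool, never from a script. Its argument "rows" is a list that holds one entry, the list of rows, each a list of 7 numbers: the finger opening in mm, from 0 to 85.4, then the shift along the tool's x, y, z in mm, then the turn, a rotation vector about the tool's x, y, z in rad. A call has 1 to 10 rows; each row is the pose to reach, as a shift and turn from the pose commanded when the call began, along the tool's axes at that moment; what a row does not reach only later rows make up. A row lasts 1/8 s, in which the tool goes at most 62.5 mm and 10.7 degrees, less where a joint would pass 70% of its speed; a pose out of reach is approached as far as the arm can. A call with a gripper value outside its range is refused whole. The fingers move at their own pace and stop on an object; the grip force is fixed at half the most. Time passes only in rows, so rows that repeat a pose let the fingers close. It gives the time, the measured TCP pose, the force, the opening and the grip force at its end, in the units of the state.
- arm.read_state(): the state, without advancing time (a new reading comes with each control period).
- arm.get_image(name): name is "scene" or "side" or "wrist"; returns the picture (480x640x3 uint8, red, green, blue); there is no depth.
- arm.camera_params(name): a dict with "intrinsics" (3x3 intrinsics, pixels), "R" (3x3) and "t" (3): a world point X has camera coordinates R X + t. Camera axes: x right, y down, z forward; pixel columns grow to the right and rows downward; lengths in mm; the calibration is good to about 2 mm. A picture is of the moment at which its call begins: read the wrist's pose just before it. camera_params takes no time and is no camera call; for the wrist camera it gives the pose at the moment of the call.
- arm.job_done(): hands the job in; it is judged then, once.
The state is a dict: "clock": time; "joints": joint angles; "joint_vel": joint speeds; "joint_efforts": joint torques, N m; "position": TCP position; "ee_rot": TCP orientation; "contact_force": force on the tool from outside, world axes, zero at the start; "wrist_torque": the same for the moment, N m; "gripper_width": finger opening in mm; "grasp_force": force on a finger pad.
Only numpy, scipy, OpenCV 4.12 (cv2) and the standard library are available. Lean on these libraries where they do the work, as an engineer would, in place of code of your own. Each camera call takes 0.05 s, during which the arm holds its last target. There are 200 camera calls.

## Working session

There is one attempt and no reset: what is moved stays moved. The work goes in short steps, Python scripts to look and compute and a tool call to move; the robot and the scene stay as the last step left them, time stands still between calls to the robot, and variables do not carry over. Pictures are saved under pics/ and viewed, at most 10 in all, crops included, and the job is handed in when it is done.

Besides the shell and the picture viewer there is one more tool, called after ">>>" as name(argument=value, ...), one argument or row to a line, values as JSON. servo_tool: Moves the arm, as the interface text tells. Its arguments: {"type":"object","properties":{"rows":{"type":"array"}},"required":["rows"]}

```bash
mkdir -p pics; python3 - <<'E'
from bench import arm
import cv2,numpy as np
s=arm.read_state();print(s)
ims=[arm.get_image(n) for n in("scene","side","wrist")]
for n,i in zip(("scene","side","wrist"),ims):
    cv2.imwrite(f"pics/{n}0.png",i[...,::-1]); p=arm.camera_params(n);print(n,np.round(p["intrinsics"],1).tolist(),np.round(p["R"],3).tolist(),np.round(p["t"],1))
E
```

```text
{'clock': 0.0, 'joints': array([ 1.48359761e+00,  3.85553846e-01,  6.59572036e-03, -4.94590057e-04,
       -1.19399999e+00, -2.58567406e-01]), 'joint_vel': array([-0.00030679, -0.0005417 ,  0.0002476 ,  0.00082125, -0.00021338,
       -0.00198518]), 'joint_efforts': array([ 2.40539393e-04, -3.92290771e+01,  1.88395268e+01,  4.18603152e+00,
       -4.59156377e-03,  4.27269867e-06]), 'position': array([211.62675071, 587.44577104, 230.21209738]), 'ee_rot': array([ 9.85076608e-01, -1.72112916e-01, -1.36502596e-04,  1.09660008e-03]), 'contact_force': array([-0.26484368,  0.58764019,  0.1401554 ]), 'wrist_torque': array([-0.05481009,  0.01773441, -0.04824538]), 'grasp_force': 0.0, 'gripper_width': 85.78445241474202}
scene [[448.5, 0.0, 319.4], [0.0, 448.5, 251.6], [0.0, 0.0, 1.0]] [[0.566, 0.825, -0.008], [0.61, -0.425, -0.668], [-0.555, 0.373, -0.744]] [-311.6 -277.4 1566.2]
side [[598.5, 0.0, 303.5], [0.0, 598.5, 240.6], [0.0, 0.0, 1.0]] [[-0.861, -0.508, -0.019], [-0.383, 0.673, -0.633], [0.335, -0.538, -0.774]] [ 496.7  320.  1496.2]
wrist [[412.9, 0.0, 315.5], [0.0, 412.9, 236.2], [0.0, 0.0, 1.0]] [[-0.339, -0.941, 0.002], [-0.893, 0.323, 0.314], [-0.296, 0.105, -0.949]] [624.1 -41.  380.4]
```

View pics/scene0.png

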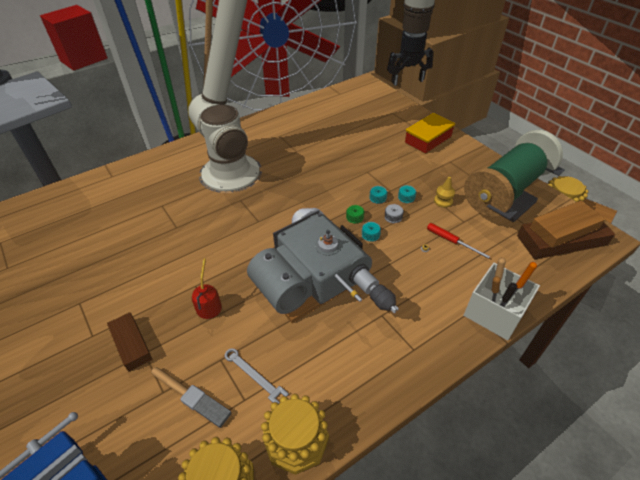

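View pics/side0.png

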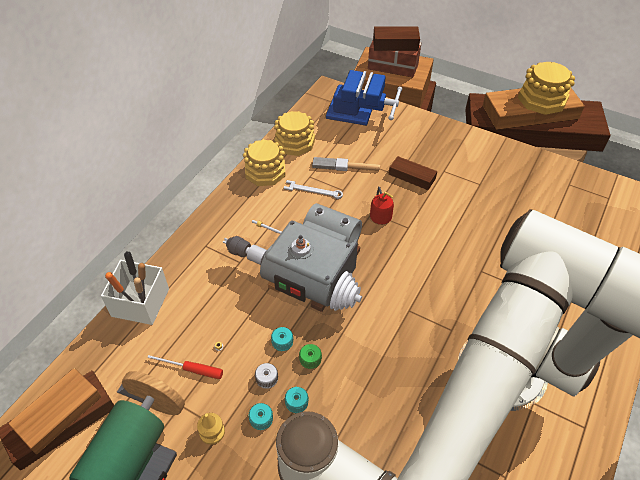

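The steel-grey cap is at scene (394,212) and side (266,374); the others are turquoise or green. The seat and stud are at scene (327,242) and side (301,243). Next I'll triangulate and zoom in.

```bash
cat > h.py <<'E'
from bench import arm
import cv2,numpy as np
from scipy.spatial.transform import Rotation as Ro
def P(n):
    p=arm.camera_params(n);return p["intrinsics"]@np.c_[p["R"],p["t"]]
def tri(a,b,na="scene",nb="side"):
    X=cv2.triangulatePoints(P(na),P(nb),np.float64(a),np.float64(b));return (X[:3]/X[3]).ravel()
def proj(n,X):
    q=P(n)@np.r_[X,1];return q[:2]/q[2]
def onplane(n,px,z):
    M=P(n);H=np.c_[M[:,0],M[:,1],M[:,2]*z+M[:,3]];q=np.linalg.solve(H,np.r_[px,1]);return q[:2]/q[2]
def totool(d):
    s=arm.read_state();return Ro.from_quat(s["ee_rot"]).inv().apply(d)
E
python3 - <<'E'
from h import *
np.set_printoptions(precision=1,suppress=True)
print("cap",tri((394,212),(266,374)),onplane("scene",(394,212),20),onplane("side",(266,374),20))
print("stud",tri((327,236),(301,237)),onplane("scene",(327,242),150),onplane("side",(301,244),150))
a=cv2.imread("pics/scene0.png");b=cv2.imread("pics/side0.png")
def c(i,x,y,w=33):return cv2.resize(i[y-w:y+w,x-w:x+w],(396,297*4//3)[:2],interpolation=cv2.INTER_CUBIC)
g=np.vstack([np.hstack([c(a,394,212,25),c(b,266,374,25)]),np.hstack([c(a,327,240,25),c(b,301,243,25)])])
g=cv2.resize(g,(600,600));cv2.imwrite("pics/z.png",g)
E
```

```text
cap [497.5 316.7  21.5] [496.9 318.4] [497.6 315.8]
stud [580.2   2.6 171.6] [581.9   3.5] [577.    7.1]
```

View pics/z.png

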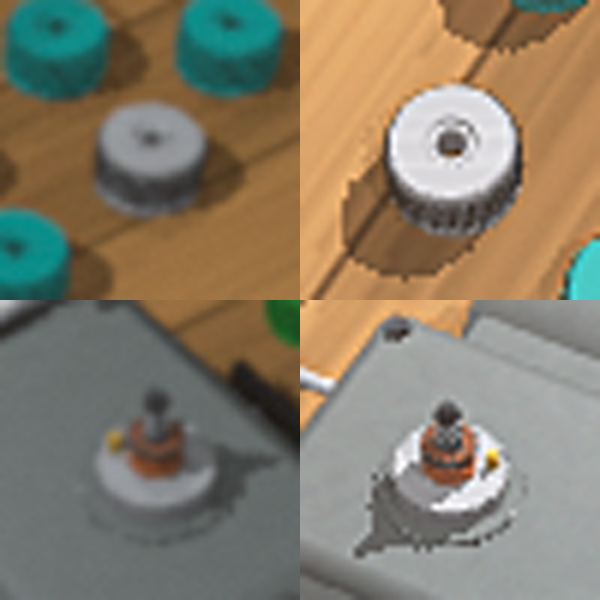

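Hole and stud show clearly: stud top is at scene (328,231.7) and side (300.5,236.3), and the brass pin at scene (321,238) and side (308,244). The cap's hole is at scene (394,209.8) and side (266.3,372.7).

```bash
python3 - <<'E'
from h import *
np.set_printoptions(precision=1,suppress=True)
cap=tri((394,209.8),(266.3,372.7));st=tri((328,231.7),(300.5,236.3));pin=tri((321.2,238),(308,244.2))
print("cap",cap,onplane("scene",(394,209.8),32),onplane("side",(266.3,372.7),32))
print("stud",st,onplane("scene",(328,231.7),186),onplane("side",(300.5,236.3),186));print("pin",pin)
for p in[(282,337),(310,354),(297,397),(261,415)]:
    d=onplane("side",p,25)-cap[:2];print(d,np.hypot(*d),np.degrees(np.arctan2(d[1],d[0])))
s=arm.read_state();print(Ro.from_quat(s["ee_rot"]).as_matrix())
t=np.array([497,317,110.])-s["position"];print(totool(t))
print(arm.camera_params("wrist")["R"].T@-arm.camera_params("wrist")["t"]-s["position"])
E
```

```text
cap [496.  316.6  29.7] [498.4 315.3] [494.9 317.2]
stud [577.9   7.9 181.6] [582.3   6.1] [575.5  10.5]
pin [561.1  -1.  149.9]
[  20.6 -106.8] 108.77238579358227 -79.05865398935443
[ -66.2 -100.5] 120.29128466379676 -123.37723238880331
[-97.   14.6] 98.11973937857594 171.43541066376744
[-46.9  95.5] 106.44849637611463 116.16766123924462
[[ 0.9 -0.3 -0. ]
 [-0.3 -0.9 -0. ]
 [ 0.   0.  -1. ]]
[360.1 157.6 120.8]
[ 76.1 -27.2 142.4]
```

>>> servo_tool(
  rows=[
    [[85,40,18,0,0,0,0],[85,95,42,0,0,0,0],[85,150,66,0,0,0,0],[85,205,90,10,0,0,0],[85,260,114,40,0,0,0],[85,310,136,70,0,0,0],[85,345,151,90,0,0,0],[85,360,157.6,100,0,0,0],[85,360,157.6,100,0,0,0],[85,360,157.6,100,0,0,0]],
  ],
)

```text
clock: 1.4
position: [496.9, 318.9, 132.2]
ee_rot: [0.985, -0.171, 0.0, -0.001]
contact_force: [-0.1, 0.1, 0.2]
gripper_width: 84.5
grasp_force: 0.0
```

```bash
python3 - <<'E'
from h import *
np.set_printoptions(precision=2,suppress=True)
s=arm.read_state();print(s["clock"],s["position"],s["contact_force"],s["joints"])
M=P("wrist");im=arm.get_image("wrist");cv2.imwrite("pics/w1.png",im[...,::-1]);np.save("M1",M);print(proj("wrist",[496.5,316.5,32]))
E
```

```text
1.4 [496.92 318.92 132.18] [-0.11  0.06  0.19] [ 0.84  0.41 -0.22  0.   -0.94  0.38]
[319.83 236.16]
```

View pics/w1.png

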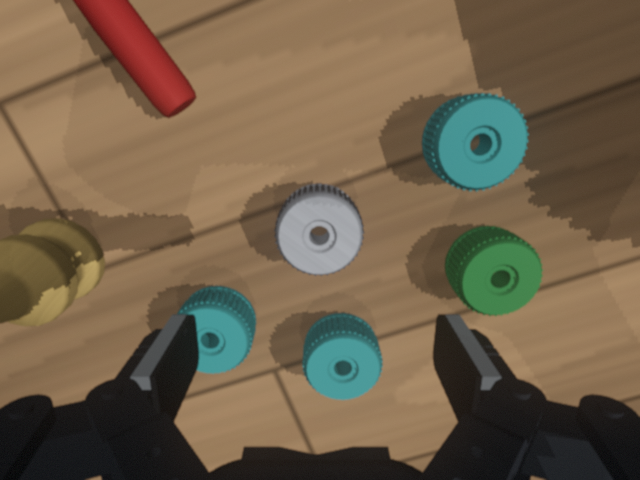

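The steel cap's hole is at wrist (319.5,235.5), which matches the estimate to within 1 px. The fingers close along image x, and nothing is in their way. Descending.

>>> servo_tool(
  rows=[
    [[85,0,1.8,40,0,0,0],[85,0,1.8,80,0,0,0],[85,0,1.8,108,0,0,0],[85,0,1.8,122,0,0,0],[85,0,1.8,126.5,0,0,0],[85,0,1.8,126.5,0,0,0],[40,0,1.8,126.5,0,0,0],[40,0,1.8,126.5,0,0,0],[40,0,1.8,126.5,0,0,0],[40,0,1.8,126.5,0,0,0]],
  ],
)

```text
clock: 2.7
position: [497.2, 316.7, 6.3]
ee_rot: [0.985, -0.172, 0.001, -0.001]
contact_force: [-1.0, 1.0, 5.0]
gripper_width: 53.9
grasp_force: 63.5
```

>>> servo_tool(
  rows=[
    [[40,0,0,0,0,0,0],[40,0,0,0,0,0,0],[40,0,0,0,0,0,0]],
  ],
)

```text
clock: 3.08
position: [497.2, 316.7, 6.3]
ee_rot: [0.985, -0.172, 0.001, -0.001]
contact_force: [-1.0, -0.1, 6.0]
gripper_width: 54.0
grasp_force: 63.5
```

>>> servo_tool(
  rows=[
    [[40,0,0,-25,0,0,0],[40,0,0,-70,0,0,0],[40,0,0,-125,0,0,0],[40,0,0,-180,0,0,0],[40,10,30,-225,0,0,0],[40,30,75,-254,0,0,0],[40,55,125,-254,0,0,0],[40,80,175,-254,0,0,0],[40,104,225,-254,0,0,0],[40,118,255,-254,0,0,0]],
  ],
)

```text
clock: 4.32
position: [520.1, 33.6, 258.2]
ee_rot: [0.985, -0.173, -0.001, 0.0]
contact_force: [0.8, 0.2, -2.8]
gripper_width: 54.0
grasp_force: 64.2
```

>>> servo_tool(
  rows=[
    [[40,4,9,0,0,0,0],[40,4,9,0,0,0,0],[40,4,9,0,0,0,0],[40,4,9,0,0,0,0]],
  ],
)

```text
clock: 4.82
position: [521.7, 27.3, 258.7]
ee_rot: [0.985, -0.171, -0.0, -0.0]
contact_force: [-0.5, 1.0, -1.7]
gripper_width: 54.3
grasp_force: 64.2
```

```bash
python3 - <<'E'
from h import *
np.set_printoptions(precision=2,suppress=True)
s=arm.read_state();print(s["clock"],s["position"],s["contact_force"],s["joints"],s["joint_vel"])
M=P("wrist");im=arm.get_image("wrist");cv2.imwrite("pics/w2.png",im[...,::-1]);np.save("M2",M);print(proj("wrist",[579,7.5,186]))
E
```

```text
4.825 [521.72  27.31 258.72] [-0.55  1.05 -1.73] [ 0.36  0.19 -0.2  -0.   -1.18  0.86] [-0. -0.  0.  0.  0.  0.]
[313.87 141.45]
```

View pics/w2.png

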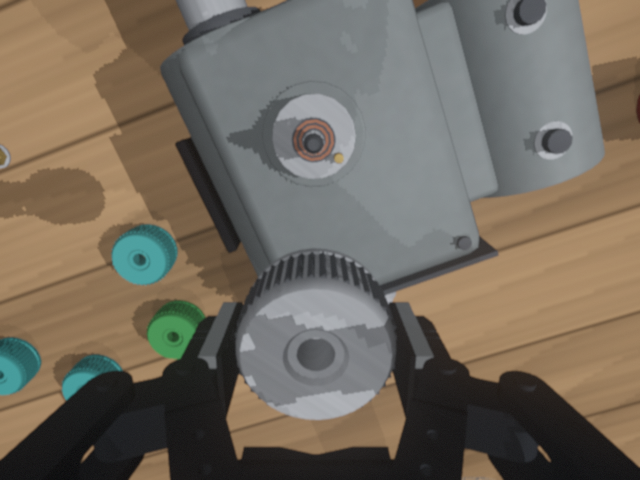

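The held cap is at the bottom of the view with its hole near (316.5,353). The stud top is at about (313.5,144) and the pin at (339,158).

```bash
cat >> h.py <<'E'
def dark(im,c,r,t=70):
    x,y=c;g=cv2.cvtColor(im,cv2.COLOR_BGR2GRAY)[y-r:y+r+1,x-r:x+r+1]
    m=(g<t).astype(np.uint8);n,l,s,ce=cv2.connectedComponentsWithStats(m);k=1+np.argmax(s[1:,4]);return ce[k]+[x-r,y-r],s[k]
def pl(M,px,z):
    H=np.c_[M[:,0],M[:,1],M[:,2]*z+M[:,3]];q=np.linalg.solve(H,np.r_[px,1]);return q[:2]/q[2]
E
python3 - <<'E'
from h import *
np.set_printoptions(precision=1,suppress=True)
im=cv2.imread("pics/w2.png");M=np.load("M2.npy")
for t in(65,80,95):print(dark(im,(313,144),12,t),dark(im,(316,354),24,t))
b,_=dark(im,(313,144),12,80);h,_=dark(im,(316,354),24,80)
S=pl(M,b,186);C=pl(M,h,284.4);print("stud",S,"boss",pl(M,(315,136.5),145),"pin",pl(M,(339,158),153),"cap",C)
print(totool(np.r_[S-C,0]),proj("wrist",[521.7,27.3,284.4]))
E
```

```text
Traceback (most recent call last):
  File "h.py", line 16, in dark
    m=(g<t).astype(np.uint8);n,l,s,ce=cv2.connectedComponentsWithStats(m);k=1+np.argmax(s[1:,4]);return ce[k]+[x-r,y-r],s[k]
                                                                              ~~~~~~~~~^^^^^^^^^
ValueError: attempt to get argmax of an empty sequence
```

```bash
python3 - <<'E'
from h import *
np.set_printoptions(precision=1,suppress=True)
im=cv2.imread("pics/w2.png");M=np.load("M2.npy")
for t in(75,85,95):print(dark(im,(313,144),12,t),dark(im,(316,354),24,t+15))
b,_=dark(im,(313,144),12,85);h,_=dark(im,(316,354),24,100)
S=pl(M,b,186);C=pl(M,h,284.4);print("stud",S,"boss",pl(M,(315,136.5),145),"pin",pl(M,(339,158),153),"cap",C)
print(totool(np.r_[S-C,0]),proj("wrist",[521.7,27.3,284.4]))
E
```

```text
(array([311.7, 142.9]), array([  2,   2,  20,  19, 158], dtype=int32)) (array([307.6, 353.3]), array([  5,  10,  23,  30, 458], dtype=int32))
(array([311.3, 142.3]), array([  0,   0,  22,  22, 257], dtype=int32)) (array([315.1, 354.1]), array([  5,   9,  38,  31, 932], dtype=int32))
(array([310.9, 142.6]), array([  0,   0,  23,  22, 382], dtype=int32)) (array([315.2, 354.2]), array([  4,   9,  39,  32, 995], dtype=int32))
stud [579.   9.] boss [577.9   7.4] pin [562.  -2.] cap [523.1  26.9]
[58.7 -2.  -0. ] [315.2 357.8]
```

```bash
python3 - <<'E'
from h import *
im=cv2.imread("pics/w2.png")
c=lambda x,y,w,k:cv2.resize(im[y-w:y+w,x-w:x+w],None,fx=k,fy=k,interpolation=cv2.INTER_CUBIC)
cv2.imwrite("pics/z2.png",np.hstack([c(313,140,40,5),c(316,354,40,5)]))
E
```

```text
(no output)
```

View pics/z2.png

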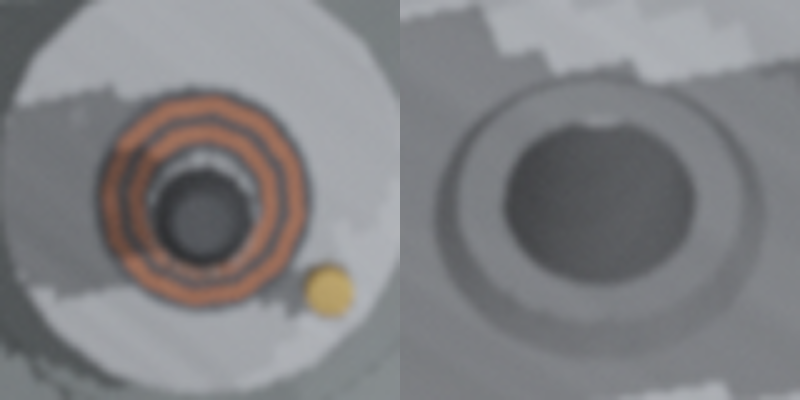

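```bash
python3 - <<'E'
from h import *
np.set_printoptions(precision=1,suppress=True)
M=np.load("M2.npy");S=pl(M,(313.6,143.4),186);C=pl(M,(316,356.6),284.4);print(S,C,pl(M,(315.7,354.6),281),totool(np.r_[S-C,0]),pl(M,(339,158),153))
E
```

```text
[578.1   8.1] [522.1  27. ] [520.6  27.6] [59.2 -1.1 -0. ] [562.  -2.]
```

Stud is at (578.1, 8.1), and both methods agree on it. The cap sits within 0.5 mm of the TCP. Moving over the stud and down to just above it.

>>> servo_tool(
  rows=[
    [[40,30,-0.5,0,0,0,0],[40,54,-1,0,0,0,0],[40,59.4,-1,15,0,0,0],[40,59.4,-1,40,0,0,0],[40,59.4,-1,56,0,0,0],[40,59.4,-1,61,0,0,0],[40,59.4,-1,61,0,0,0],[40,59.4,-1,61,0,0,0]],
  ],
)

```text
clock: 5.88
position: [578.5, 7.3, 198.9]
ee_rot: [0.985, -0.172, 0.001, -0.0]
contact_force: [-0.3, 0.1, -2.5]
gripper_width: 54.3
grasp_force: 64.2
```

>>> servo_tool(
  rows=[
    [[40,0,0,2,0,0,0],[40,0,0,4,0,0,0],[40,0,0,6,0,0,0],[40,0,0,8,0,0,0],[40,0,0,8,0,0,0],[40,0,0,8,0,0,0]],
  ],
)

```text
clock: 6.62
position: [578.1, 7.1, 189.8]
ee_rot: [0.985, -0.172, 0.0, 0.0]
contact_force: [0.2, 0.3, -2.7]
gripper_width: 53.9
grasp_force: 64.2
```

>>> servo_tool(
  rows=[
    [[40,0,0.7,2,0,0,0],[40,0,0.7,4,0,0,0],[40,0,0.7,6,0,0,0],[40,0,0.7,8,0,0,0],[40,0,0.7,10,0,0,0],[40,0,0.7,12,0,0,0],[40,0,0.7,12,0,0,0]],
  ],
)

```text
clock: 7.5
position: [578.0, 6.7, 177.9]
ee_rot: [0.985, -0.172, 0.0, -0.0]
contact_force: [-0.4, 1.3, -3.2]
gripper_width: 54.1
grasp_force: 64.3
```

>>> servo_tool(
  rows=[
    [[40,0,-1.2,0,0,0,0],[40,0,-1.2,2,0,0,0],[40,0,-1.2,5,0,0,0],[40,0,-1.2,8,0,0,0],[40,0,-1.2,11,0,0,0],[40,0,-1.2,14,0,0,0],[40,0,-1.2,15,0,0,0],[40,0,-1.2,15,0,0,0]],
  ],
)

```text
clock: 8.5
position: [578.1, 7.5, 162.7]
ee_rot: [0.985, -0.172, -0.0, 0.0]
contact_force: [0.2, 0.4, -2.2]
gripper_width: 54.5
grasp_force: 64.3
```

On the stud, with no side force. Now down onto the pin, expected at TCP of about 159.

>>> servo_tool(
  rows=[
    [[40,0,0,1.5,0,0,0],[40,0,0,3,0,0,0],[40,0,0,4,0,0,0],[40,0,0,5,0,0,0],[40,0,0,5,0,0,0],[40,0,0,5,0,0,0]],
  ],
)

```text
clock: 9.25
position: [578.4, 7.5, 159.0]
ee_rot: [0.985, -0.172, 0.001, 0.0]
contact_force: [-1.9, 1.0, 5.8]
gripper_width: 54.2
grasp_force: 65.0
```

>>> servo_tool(
  rows=[
    [[40,0,0,0.8,0,0,0.06],[40,0,0,0.8,0,0,0.12],[40,0,0,0.8,0,0,0.18],[40,0,0,0.8,0,0,0.18]],
  ],
)

```text
clock: 9.75
position: [578.6, 7.4, 158.5]
ee_rot: [0.966, -0.26, 0.001, -0.0]
contact_force: [-2.3, 0.1, 6.2]
gripper_width: 54.0
grasp_force: 65.1
```

>>> servo_tool(
  rows=[
    [[40,0,0,0,0,0,0.06],[40,0,0,0,0,0,0.12],[40,0,0,0,0,0,0.18],[40,0,0,0,0,0,0.18]],
  ],
)

```text
clock: 10.25
position: [578.4, 7.7, 156.8]
ee_rot: [0.938, -0.345, 0.0, -0.0]
contact_force: [0.1, 0.4, -0.5]
gripper_width: 54.1
grasp_force: 64.4
```

It dropped at 0.36 rad of turn: z fell to 156.8 and the pin load is gone. Pushing down.

>>> servo_tool(
  rows=[
    [[40,0,0,0.5,0,0,0.04],[40,0,0,1.5,0,0,0.04],[40,0,0,2.5,0,0,0.04],[40,0,0,3.5,0,0,0.04],[40,0,0,4.2,0,0,0.04],[40,0,0,4.2,0,0,0.04]],
  ],
)

```text
clock: 11.0
position: [578.4, 7.6, 153.3]
ee_rot: [0.931, -0.364, 0.0, -0.0]
contact_force: [-1.9, 0.7, 4.1]
gripper_width: 54.4
grasp_force: 64.8
```

>>> servo_tool(
  rows=[
    [[40,0,0,1,0,0,0],[40,0,0,2,0,0,0],[40,0,0,3,0,0,0],[40,0,0,3,0,0,0]],
  ],
)

```text
clock: 11.5
position: [578.4, 7.6, 151.4]
ee_rot: [0.931, -0.364, 0.001, -0.0]
contact_force: [-4.6, 1.5, 10.6]
gripper_width: 54.3
grasp_force: 65.5
```

>>> servo_tool(
  rows=[
    [[40,0,0,1,0,0,0],[40,0,0,2,0,0,0],[40,0,0,2,0,0,0],[40,0,0,2,0,0,0]],
  ],
)

```text
clock: 12.0
position: [578.4, 7.6, 151.3]
ee_rot: [0.931, -0.364, 0.001, -0.0]
contact_force: [-7.8, 2.6, 18.2]
gripper_width: 54.2
grasp_force: 66.3
```

It's stiff now: 8 N more moved it only 0.1 mm, and z of 151.3 is 7.7 below the pin contact. A quick visual check before handing in.

```bash
python3 - <<'E'
from h import *
s=arm.read_state();print(s["contact_force"],s["wrist_torque"],s["position"])
w=arm.get_image("wrist");a=arm.get_image("side")
cv2.imwrite("pics/f.png",np.hstack([cv2.resize(w,(400,300)),cv2.resize(a[150:300,200:400],(400,300))])[...,::-1])
print(proj("wrist",[578.1,8.1,186]))
M=P("wrist");print(M.shape);cv2.imwrite("pics/f1.png",w[...,::-1])
E
```

```text
[-7.75345855  2.56251483 18.20370968] [ 0.83775169  2.15010485 -0.04208028] [578.42617633   7.6304927  151.30537228]
[315.1621921 376.3177455]
(3, 4)
```

View pics/f.png

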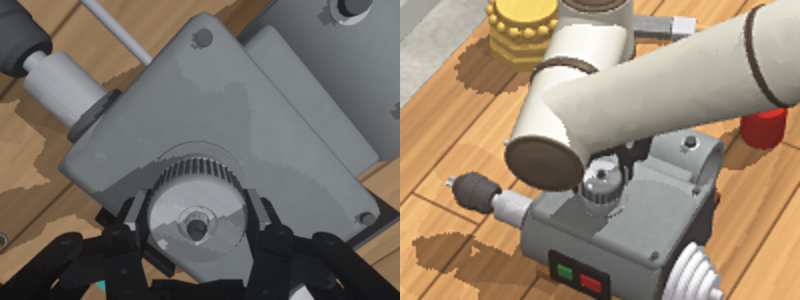

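The wrist view shows the stud standing through the cap's hole at about (197,230), and the side view shows the cap down level on the boss, still gripped. Handing in.

```bash
python3 -c "
from bench import arm
print(arm.job_done())"
```

```text
the job is handed in; nothing more can be done
None
```

The cap is on the stud with a keyway over the pin, pressed fully home and still held in the gripper (about 20 N push), and I handed the job in at about 12 s; no verdict came back.

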